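Lock the dust collector's cover stud

ROBOT

A 6-joint arm with a two-finger parallel gripper is mounted at the origin on the work surface. World frame = base frame: x ahead of the robot, y to its left, z up, the work surface at z = 0. Lengths are in m, angles in rad, forces in N, time in s.
With the tool pointing down it reaches from about 0.425 to 0.95 m from the base axis. Payload 3.5 kg.
Tool frame: the origin (TCP) lies at the very end of the fingers, on their centre line; the grasp point (between the pads) lies 19 mm behind it (ctrl.grip_point_offset is the distance from the TCP to the grasp point, in m); z points along the fingers, y is the line along which they close (so a half turn about z gives the same grasp; the last joint's range is limited). The gripper opens to 85 mm and grips with 20 to 120 N. Pads are 22 mm wide; open, the fingers measure 114 mm over their backs; the gripper's body (76 mm by 85 mm) begins 54 mm behind the grasp point. The pads swing forward as they close: fully open they stand 13 mm farther back than shut.
Start: joints at [-1.373, 0.286, 1.577, -0, 1.279, -0.15], TCP at [0.23, -0.635, 0.231] pointing down, gripper open.
Joint ranges: [-2.77, 2.77], [-0.9, 2.22], [0.21, 2.48], [-1.53, 4.67], [0.24, 2.81], [-2.84, 2.84]. Speed limits (rad/s): [2.79, 2.79, 3.14, 3.14, 3.14, 3.14].

INTERFACE

Orientations are given as a unit quaternion [x, y, z, w].
In Python, from plant import telemetry, vision, ctrl gives the robot as it stands.
- The arm moves only by the tool arm_command, never from a script. Its argument "series" is one flat list of numbers, 7 for each row, row after row: the shift along the tool's x, y, z in cm, then the turn, a rotation vector about the tool's x, y, z in degrees, then the closure, from 0 (fully open) to 1 (shut). A call has 1 to 10 rows; each row is the pose to reach, as a shift and turn from the pose commanded when the call began, along the tool's axes at that moment; what a row does not reach only later rows make up. A row lasts 1/12 s, in which the tool goes at most 41.7 mm and 7.16 degrees, less where a joint would pass 70% of its speed; a pose out of reach is approached as far as the arm can. A call with a gripper value outside its range is refused whole. The fingers move at their own pace and stop on an object; "force" is the grip in N (left out, the last holds). Time passes only in rows, so rows that repeat a pose let the fingers close. It gives the time, the measured TCP pose, the force, the opening and the grip force at its end, in the units of the state.
- telemetry.get_state(): the state, without advancing time (a new reading comes with each control period).
- vision.read_camera(name): name is "side" or "top" or "wrist"; returns a dict with "color" (400x640x3 uint8, blue, green, red), "K" (3x3 intrinsics, pixels), "rvec" (rotation vector, rad) and "tvec" (3), from world to camera coordinates, as OpenCV has them; the wrist camera has in their place "T_tool_cam" (4x4, takes a point from camera to tool coordinates, whose origin is the TCP and whose axes are the flange's). Camera axes: x right, y down, z forward; pixel columns grow to the right and rows downward; lengths in m; the calibration is good to about 2 mm. A picture is of the moment at which its call begins: read the wrist's pose just before it. There is no depth.
- ctrl.sign_off(): hands the job in; it is judged then, once.
The state is a dict: "time": time; "qpos": joint angles; "dq": joint speeds; "joint_efforts": joint torques, N m; "eef_pos": TCP position; "tcp_rot": TCP orientation; "contact_force": force on the tool from outside, world axes, zero at the start; "wrist_torque": the same for the moment, N m; "opening": opening from 0.0 (shut) to 1.0 (fully open); "finger_force": force on a finger pad.
Only numpy, scipy, OpenCV 4.12 (cv2) and the standard library are available. Lean on these libraries where they do the work, as an engineer would, in place of code of your own. Each camera call takes 0.05 s, during which the arm holds its last target. There are 200 camera calls.

TASK

The filter cover of the carving bench's dust collector is held by two red-winged quarter-turn studs. One is still undone and stands up higher than the other: push it in against its spring, turn it a quarter turn clockwise (seen from above) and let go, so that it stays locked down. Leave the other stud locked as it is.

Things in the scene. Friction and masses are not known exactly. Their poses are not given: they have to be found in the camera images.
- stud_grip (a point): Grip point of the undone stud, on its axis. Its grip is a red upright wing 46 mm long, 12 thick, 30 tall on an 18 mm steel stem. The point moves with the wing: 15 mm above its underside, 15 mm below its top; x along the wing, y across its thickness (pinch along y from above), z up. Undone, the point is at z 0.135 and the wing's underside 20 mm above the black bezel (66 mm across).
- stud_push (a joint): How far the undone stud is pushed in, m: 0 fully out, stop at 0.016. A spring pushes it out (5 N when out, 12 N at the stop). It can turn only when pushed in more than 0.011. Let go at the end of the turn, it springs back to 0.007 and is locked; let go sooner, it is not.
- stud_turn (a joint): Turn of the undone stud, rad, growing clockwise seen from above: about 0 undone (wing along the bezel's white marks); it locks at 1.57, give or take 0.2 (wing along the green marks); stop at 1.72. Light friction, 0.03 N m.
- other_turn (a joint): Turn of the other stud, same sense: about 1.57, already locked, its wing 7 mm lower. Both studs look alike and stand 220 mm apart, either way round, on the aluminium top (90 mm high) of a green box 200 x 340 mm. Between them, 95 mm or more from either axis, are a loose wooden bird (50 mm tall) and a black speed knob.

How it is judged:
By the outcome, as a careful person would: the job done as asked, in the order asked, and still so for the second after the job is handed in, with the robot touching nothing.
It also fails if it takes over 29 s, if anything falls off the work surface, if the arm or the gripper's body presses on something with over 40 N, if the wrist force passes 120 N, or if a joint passes its speed limit or range.

## Working session

There is one attempt and no reset: what is moved stays moved. The work goes in short steps, Python scripts to look and compute and a tool call to move; the robot and the scene stay as the last step left them, time stands still between calls to the robot, and variables do not carry over. Pictures are saved under pics/ and viewed, at most 10 in all, crops included, and the job is handed in when it is done.

Besides the shell and the picture viewer there is one more tool, called after "Request:" by a JSON object that holds its "method" and its "body". arm_command: Moves the arm, as the interface text tells. Its arguments: {"type":"object","properties":{"series":{"type":"array","items":{"type":"number"}},"force":{"type":"number"}},"required":["series"]}

```bash
mkdir -p pics; python3 - <<'E'
from plant import telemetry, vision, ctrl
import cv2,pickle
s=telemetry.get_state();print(s, ctrl.grip_point_offset)
d={}
for n in("top","side"):
    c=vision.read_camera(n);d[n]=c;cv2.imwrite(f"pics/{n}0.png",c["color"]);print(n,c["K"],c["rvec"],c["tvec"])
pickle.dump(d,open("c.pkl","wb"))
E
```

```text
{'time': 0.0, 'qpos': array([-1.37302542e+00,  2.87200711e-01,  1.57813440e+00,  5.89794527e-08,
        1.27862517e+00, -1.50013475e-01]), 'dq': array([-6.83591915e-05, -1.12413746e-03, -1.13538724e-03, -1.00520752e-03,
        8.02895003e-04, -2.38894599e-04]), 'joint_efforts': array([ 1.76961403e-03, -4.05979228e+01, -2.92623496e+01, -3.68491089e-05,
        5.94983896e-03,  2.76782863e-06]), 'eef_pos': array([ 0.22994166, -0.63394109,  0.22994689]), 'tcp_rot': array([ 9.84918125e-01,  1.73017011e-01, -2.82370057e-05, -1.18347538e-03]), 'contact_force': array([0.36102973, 0.21392527, 0.37478431]), 'wrist_torque': array([-0.0370539 , -0.02933123, -0.01258737]), 'finger_force': 0.0, 'opening': 0.9993042785408964} 0.0187
top [[361.35071822   0.         326.87696232]
 [  0.         361.35071822 192.12486212]
 [  0.           0.           1.        ]] [ 2.16746525 -2.182895    0.06077616] [0.05894904 0.58011931 0.75490499]
side [[398.15285271   0.         318.00235023]
 [  0.         398.15285271 202.05041481]
 [  0.           0.           1.        ]] [ 0.63688867 -2.76234743  0.96034987] [0.51946309 0.26097011 0.65019033]
```

View pics/top0.png

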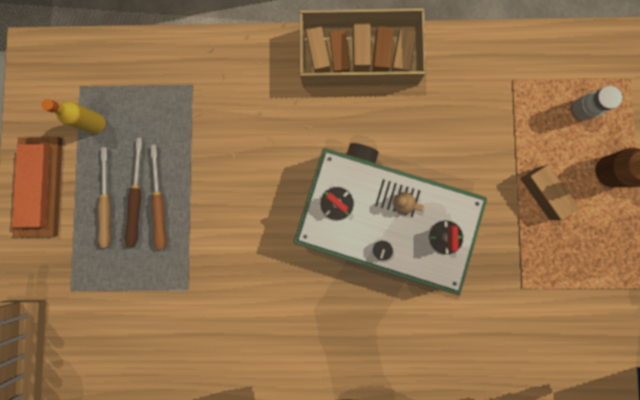

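View pics/side0.png

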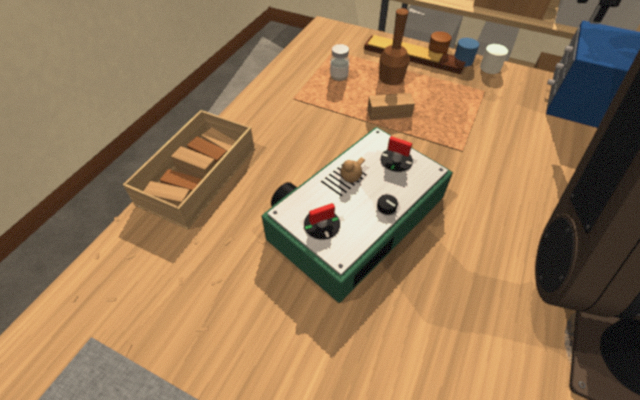

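The top view shows the box with its studs near (337,203) and (447,238), the bird at (405,203) and the knob at (382,250). In the side view the studs are near (321,217) and (398,150). I'll zoom in on the studs.

```bash
cat > h.py <<'E'
import cv2,numpy as np
def topix(c,p): return cv2.projectPoints(np.float64(p).reshape(-1,1,3),c["rvec"],c["tvec"],c["K"],None)[0].reshape(-1,2)
def onplane(c,uv,z):
    R=cv2.Rodrigues(c["rvec"])[0];C=-R.T@np.ravel(c["tvec"])
    d=R.T@np.linalg.inv(c["K"])@np.array([*uv,1.]);return C+d*(z-C[2])/d[2]
def red(img):
    b,g,r=[img[...,i].astype(int) for i in range(3)]
    return ((r>110)&(g<60)&(b<60)).astype(np.uint8)
E
python3 - <<'E'
import pickle,cv2,numpy as np
from h import *
d=pickle.load(open("c.pkl","rb"))
def cr(n,u,v):
    return cv2.resize(d[n]["color"][v-25:v+25,u-33:u+33],(396,300),interpolation=cv2.INTER_CUBIC)
cv2.imwrite("pics/crop.png",np.vstack([np.hstack([cr("top",337,203),cr("top",447,238)]),np.hstack([cr("side",321,217),cr("side",398,150)])]))
for n in d:
    m=red(d[n]["color"]);k,l,st,ce=cv2.connectedComponentsWithStats(m)
    for i in range(1,k):
        if st[i,4]>20:
            pts=np.argwhere(l==i)[:,::-1].astype(np.float32);print(n,st[i],ce[i],cv2.minAreaRect(pts), onplane(d[n],ce[i],.14))
E
```

```text
top [452 226   7  25 151] [454.58278146 238.18543046] ((455.0, 238.0), (24.0, 6.0), 90.0) [ 0.48717144 -0.17581247  0.14      ]
side [390 138  21  10  80] [399.7   142.775] ((399.7597961425781, 143.26870727539062), (21.17752456665039, 5.428605079650879), 17.35402488708496) [ 0.48632037 -0.17262879  0.14      ]
side [309 206  25  12 102] [320.43137255 211.09803922] ((321.04754638671875, 210.624755859375), (5.473428249359131, 24.919673919677734), 69.14553833007812) [0.5521426  0.04325403 0.14      ]
```

View pics/crop.png

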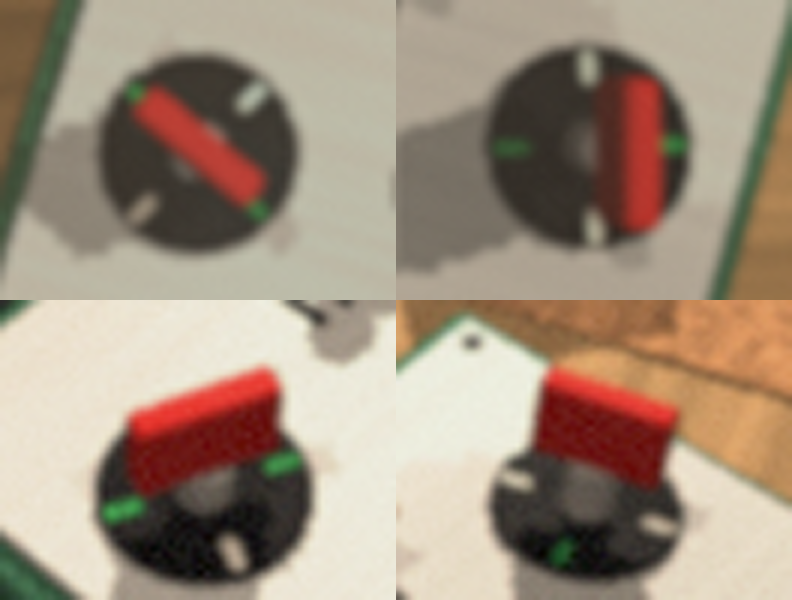

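The right-hand stud, near top (455,238), is the undone one: its wing lies along the white marks and stands tall. The left wing is along the green marks. Now for position and heading.

```bash
python3 - <<'E'
import pickle,numpy as np
from h import *
from scipy.spatial.transform import Rotation as R
from scipy.optimize import least_squares
d=pickle.load(open("c.pkl","rb"))
T=lambda x,y:(414+(x-396)/6-.4,213+y/6-.4)
S=lambda x,y:(365+(x-396)/6-.4,125+(y-300)/6-.4)
print("top",onplane(d["top"],T(646,153),.15),"side",onplane(d["side"],S(612,393),.15),"bezel",onplane(d["top"],T(590,147),.1),"bezel side",onplane(d["side"],S(586,510),.1))
a,b=[onplane(d["top"],T(*p),.1) for p in((588,67),(593,227))];e=a-b;print("white",np.degrees(np.arctan2(e[1],e[0])),np.linalg.norm(e))
a,b=[onplane(d["top"],T(*p),.15) for p in((645,76),(647,230))];e=a-b;print("wing",np.degrees(np.arctan2(e[1],e[0])),np.linalg.norm(e))
a,b=[onplane(d["side"],S(*p),.15) for p in((547,375),(678,412))];e=a-b;print("wing s",np.degrees(np.arctan2(e[1],e[0])),np.linalg.norm(e))
a,b=[onplane(d["side"],S(*p),.1) for p in((516,479),(660,525))];e=a-b;print("white s",np.degrees(np.arctan2(e[1],e[0])),np.linalg.norm(e))
# triangulated top centre
def tri(u,v):
    f=lambda p:np.r_[topix(d["top"],p)[0]-u,topix(d["side"],p)[0]-v]
    return least_squares(f,[.49,-.17,.15]).x
print("tri",tri(T(646,153),S(612,393)))
M=R.from_quat([9.84918125e-01,1.73017011e-01,-2.8e-05,-1.18e-3]).as_matrix();print(M)
E
```

```text
top [ 0.48786409 -0.17371309  0.15      ] side [ 0.48515471 -0.16954485  0.15      ] bezel [ 0.48711631 -0.1727294   0.1       ] bezel side [ 0.48478354 -0.1666604   0.1       ]
white 0.04062844987927675 0.05045347418615805
wing -1.1132867020024961 0.045040046686948776
wing s 2.4962070824217477 0.04297556421847858
white s 0.676657061441253 0.05035796290250632
tri [ 0.48698923 -0.1758859   0.14397668]
[[ 9.40130226e-01  3.40815117e-01 -4.63475565e-04]
 [ 3.40815249e-01 -9.40127443e-01  2.31471784e-03]
 [ 3.53164734e-04 -2.33409575e-03 -9.99997214e-01]]
```

Request:
{"method": "arm_command", "body": {"series": [2, -1.73, 0, 0, 0, -7, 0, 4, -3.47, 0, 0, 0, -14, 0, 6, -5.2, 0, 0, 0, -21, 0, 8, -6.94, 0, 0, 0, -28, 0, 10, -8.67, 0, 0, 0, -35, 0, 12, -10.4, 0, 0, 0, -42, 0, 14, -12.1, 0, 0, 0, -49, 0, 16, -13.9, 0, 0, 0, -56, 0, 18, -15.6, 0, 0, 0, -63, 0, 20, -17.3, 0, 0, 0, -70, 0], "force": 60}}

```text
time: 0.93
eef_pos: [0.3594, -0.4022, 0.2308]
tcp_rot: [0.705, 0.709, 0.0, -0.0]
contact_force: [0.3, 0.2, 0.4]
opening: 0.998
finger_force: 0.0
```

```bash
cat > go.py <<'E'
import sys,numpy as np
from plant import telemetry
from scipy.spatial.transform import Rotation as R
def rel(p,yaw):
    s=telemetry.get_state();M=R.from_quat(s["tcp_rot"])
    G=R.from_euler("z",yaw,degrees=True)*R.from_euler("x",180,degrees=True)
    print("t",s["time"],"pos",s["eef_pos"].round(4),"q",s["qpos"].round(3),"F",s["contact_force"].round(1),"open",round(s["opening"],3),"ff",round(s["finger_force"],1))
    print("yaw",np.degrees(np.arctan2(*M.as_matrix()[[1,0],0])).round(2),"shift cm",(M.inv().apply(np.array(p)-s["eef_pos"])*100).round(2),"turn",np.degrees((M.inv()*G).as_rotvec()).round(2))
if __name__=="__main__":
    a=[float(x) for x in sys.argv[1:]];rel(a[:3],a[3])
E
python3 go.py .4865 -.172 .23 180
```

```text
t 0.9333 pos [ 0.3594 -0.4022  0.2308] q [-1.03  -0.012  1.91   0.     1.245 -1.034] F [0.3 0.2 0.4] open 0.998 ff 0.0
yaw 90.26 shift cm [22.96 12.82  0.09] turn [ 2.000e-02 -6.000e-02 -8.974e+01]
```

Request:
{"method": "arm_command", "body": {"series": [2.3, 1.3, 0, 0, 0, -7, 0, 4.6, 2.6, 0, 0, 0, -14, 0, 6.9, 3.9, 0, 0, 0, -21, 0, 9.2, 5.2, 0, 0, 0, -28, 0, 11.5, 6.4, 0, 0, 0, -35, 0, 13.8, 7.7, 0, 0, 0, -42, 0, 16.1, 9, 0, 0, 0, -49, 0, 18.4, 10.3, 0, 0, 0, -56, 0, 20.6, 11.5, 0, 0, 0, -63, 0, 22.8, 12.7, 0, 0, 0, -70, 0]}}

```text
time: 1.77
eef_pos: [0.4866, -0.1745, 0.2308]
tcp_rot: [0.171, 0.985, 0.0, -0.0]
contact_force: [0.2, -0.7, -0.6]
opening: 1.0
finger_force: 0.0
```

Request:
{"method": "arm_command", "body": {"series": [0, 0, 0, 0, 0, -7, 0, 0, 0, 0, 0, 0, -14, 0, 0, 0, 0, 0, 0, -20, 0, 0, 0, 0, 0, 0, -20, 0, 0, 0, 0, 0, 0, -20, 0]}}

```text
time: 2.18
eef_pos: [0.4862, -0.1757, 0.2309]
tcp_rot: [0.002, 1.0, 0.0, -0.0]
contact_force: [0.4, 0.1, 0.3]
opening: 0.997
finger_force: 0.0
```

```bash
python3 go.py .4865 -.172 .23 180; python3 - <<'E'
from plant import telemetry,vision
import pickle,cv2
s=telemetry.get_state();c=vision.read_camera("wrist");pickle.dump((s,c),open("w.pkl","wb"));cv2.imwrite("pics/w1.png",c["color"]);print(c["T_tool_cam"],c["K"])
E
```

```text
t 2.1833 pos [ 0.4862 -0.1757  0.2309] q [-0.543 -0.065  1.96   0.     1.247 -2.11 ] F [0.4 0.1 0.3] open 0.997 ff 0.0
yaw 179.78 shift cm [-0.03  0.37  0.09] turn [ 0.02 -0.04 -0.22]
[[ 4.94440743e-04 -9.54169382e-01 -2.99266681e-01  7.60110211e-02]
 [ 9.99999859e-01  4.13056899e-04  3.35200785e-04  4.76197701e-04]
 [-1.96224159e-04 -2.99266804e-01  9.54169451e-01 -1.42388699e-01]
 [ 0.00000000e+00  0.00000000e+00  0.00000000e+00  1.00000000e+00]] [[339.00503831   0.         315.02772437]
 [  0.         339.00503831 202.5138197 ]
 [  0.           0.           1.        ]]
```

View pics/w1.png

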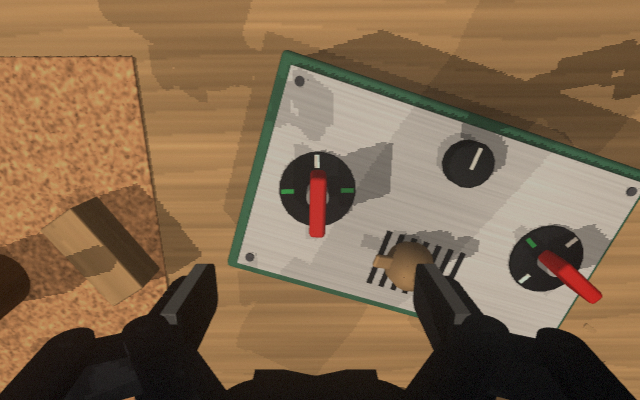

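The wrist view has the bezel centre at (317,190) and the wing upright in the picture. The near end of its top is at (317,236) and the far end at about (317,182). The wing sits midway between the fingers.

```bash
python3 - <<'E'
import pickle,numpy as np,cv2
from h import *
from scipy.spatial.transform import Rotation as R
s,c=pickle.load(open("w.pkl","rb"));T=np.array(c["T_tool_cam"]);M=R.from_quat(s["tcp_rot"]).as_matrix()
A=M@T[:3,:3];C=s["eef_pos"]+M@T[:3,3]
def f(u,v,z):
    d=A@np.linalg.inv(c["K"])@np.array([u,v,1.]);return (C+d*(z-C[2])/d[2]).round(4)
m=red(c["color"]);k,l,st,ce=cv2.connectedComponentsWithStats(m)
for i in range(1,k):
    if st[i,4]>50:print(st[i],ce[i])
print("bezel",f(317,189.5,.1),"left/right",f(279,190,.1),f(355,190,.1))
print("white",f(317,161,.1),"green",f(287,191.5,.1),f(347,190,.1))
print("wing near top",f(317,236,.15),"far",f(317,182,.15))
m[:, 400:]=0
for v in (185,195,205,215,225,233):
    x=np.where(m[v])[0]; print(v,x.min(),x.max() ) if len(x) else print(v)
E
```

```text
[309 178  17  59 910] [316.99230769 206.66593407]
[539 257  63  47 946] [574.11839323 280.65327696]
bezel [ 0.4845 -0.1735  0.1   ] left/right [ 0.4848 -0.2052  0.1   ] [ 0.485  -0.1417  0.1   ]
white [ 0.4604 -0.1734  0.1   ] green [ 0.4861 -0.1986  0.1   ] [ 0.485  -0.1484  0.1   ]
wing near top [ 0.5052 -0.1738  0.15  ] far [ 0.4656 -0.1737  0.15  ]
185 310 325
195 310 325
205 310 324
215 309 324
225 310 324
233 310 324
```

Request:
{"method": "arm_command", "body": {"series": [0, 0.2, 2.5, 0, 0, 0, 0.2, 0, 0.2, 5, 0, 0, 0, 0.4, 0, 0.2, 7.5, 0, 0, 0, 0.5, 0, 0.2, 9.5, 0, 0, 0, 0.5, 0, 0.2, 10.8, 0, 0, 0, 0.5, 0, 0.2, 10.8, 0, 0, 0, 0.5]}}

```text
time: 2.73
eef_pos: [0.484, -0.1728, 0.1196]
tcp_rot: [0.002, 1.0, 0.002, -0.003]
contact_force: [-1.2, 0.0, 0.4]
opening: 0.504
finger_force: 0.0
```

Request:
{"method": "arm_command", "body": {"series": [0, 0, 0, 0, 0, 0, 1, 0, 0, 0, 0, 0, 0, 1, 0, 0, 0, 0, 0, 0, 1, 0, 0, 0, 0, 0, 0, 1, 0, 0, 0, 0, 0, 0, 1, 0, 0, 0, 0, 0, 0, 1], "force": 70}}

```text
time: 3.23
eef_pos: [0.4873, -0.1742, 0.1249]
tcp_rot: [0.001, 1.0, -0.0, 0.001]
contact_force: [-1.0, 1.8, 4.2]
opening: 0.117
finger_force: 71.0
```

```bash
python3 go.py .486 -.1735 .108 180
```

```text
t 3.2333 pos [ 0.4873 -0.1742  0.1249] q [-0.54   0.055  2.049  0.     1.036 -2.109] F [-1.   1.8  4.2] open 0.117 ff 71.0
yaw 179.92 shift cm [0.13 0.07 1.69] turn [-0.05  0.12 -0.08]
```

Request:
{"method": "arm_command", "body": {"series": [0, 0, 0.5, 0, 0, 0, 1, 0, 0, 1, 0, 0, 0, 1, 0, 0, 1.5, 0, 0, 0, 1, 0, 0, 1.5, 0, 0, 0, 1, 0, 0, 1.5, 0, 0, 0, 1, 0, 0, 1.5, 0, 0, 0, 1]}}

```text
time: 3.73
eef_pos: [0.4874, -0.1742, 0.1106]
tcp_rot: [0.001, 1.0, -0.0, 0.001]
contact_force: [-3.5, 3.6, 10.4]
opening: 0.118
finger_force: 71.9
```

```bash
python3 go.py .486 -.1735 .110 180
```

```text
t 3.7333 pos [ 0.4874 -0.1742  0.1106] q [-0.54   0.076  2.056  0.     1.008 -2.109] F [-3.5  3.6 10.4] open 0.118 ff 71.9
yaw 179.93 shift cm [0.14 0.07 0.06] turn [-0.04  0.09 -0.07]
```

Request:
{"method": "arm_command", "body": {"series": [0, 0, 0, 0, 0, 3, 1, 0, 0, 0, 0, 0, 8, 1, 0, 0, 0, 0, 0, 13, 1, 0, 0, 0, 0, 0, 18, 1, 0, 0, 0, 0, 0, 23, 1, 0, 0, 0, 0, 0, 28, 1, 0, 0, 0, 0, 0, 33, 1, 0, 0, 0, 0, 0, 38, 1, 0, 0, 0, 0, 0, 43, 1, 0, 0, 0, 0, 0, 45, 1]}}

```text
time: 4.57
eef_pos: [0.487, -0.1748, 0.1107]
tcp_rot: [0.385, 0.923, -0.001, 0.001]
contact_force: [-4.5, 2.2, 10.0]
opening: 0.121
finger_force: 71.9
```

```bash
python3 go.py .4874 -.1742 .110 90; python3 -c "
from plant import telemetry;print(telemetry.get_state()['wrist_torque'])"
```

```text
t 4.5667 pos [ 0.487  -0.1748  0.1107] q [-5.400e-01  7.500e-02  2.056e+00 -2.000e-03  1.008e+00 -1.321e+00] F [-4.5  2.2 10. ] open 0.121 ff 71.9
yaw 134.77 shift cm [0.02 0.07 0.07] turn [-1.000e-02  1.300e-01  4.477e+01]
[0.21239044 0.77784786 0.08875339]
```

Request:
{"method": "arm_command", "body": {"series": [0, 0, 0, 0, 0, 5, 1, 0, 0, 0, 0, 0, 11, 1, 0, 0, 0, 0, 0, 17, 1, 0, 0, 0, 0, 0, 23, 1, 0, 0, 0, 0, 0, 29, 1, 0, 0, 0, 0, 0, 35, 1, 0, 0, 0, 0, 0, 41, 1, 0, 0, 0, 0, 0, 46, 1, 0, 0, 0, 0, 0, 47, 1, 0, 0, 0, 0, 0, 47, 1]}}

```text
time: 5.4
eef_pos: [0.4864, -0.1749, 0.1105]
tcp_rot: [0.72, 0.694, -0.001, 0.0]
contact_force: [-5.0, 1.3, 10.9]
opening: 0.12
finger_force: 72.0
```

```bash
python3 go.py .4874 -.1742 .110 90; python3 - <<'E'
from plant import telemetry,vision
import cv2
print(telemetry.get_state()['wrist_torque'])
c=vision.read_camera("side")["color"][110:190,340:460]
cv2.imwrite("pics/s2.png",cv2.resize(c,(720,480),interpolation=cv2.INTER_CUBIC))
E
```

```text
t 5.4 pos [ 0.4864 -0.1749  0.1105] q [-0.54   0.075  2.057 -0.003  1.009 -0.503] F [-5.   1.3 10.9] open 0.12 ff 72.0
yaw 87.94 shift cm [0.07 0.1  0.05] turn [-0.06  0.12 -2.06]
[ 0.09590501  1.00987861 -0.03872558]
```

View pics/s2.png

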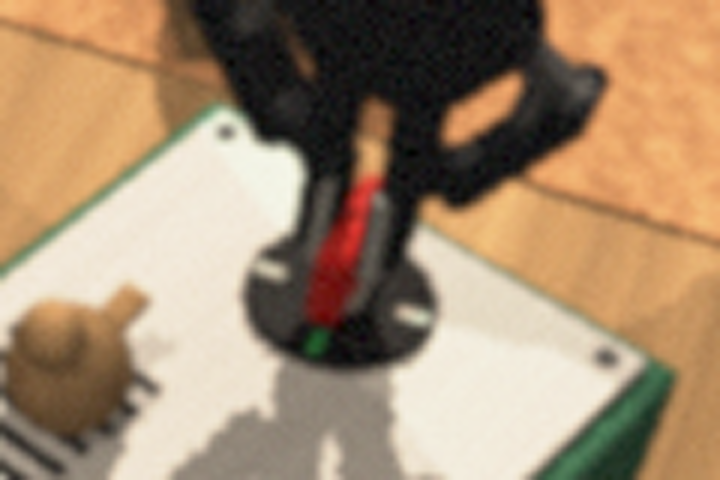

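The pinched wing lies along the green marks (green mark at crop (316,343)) and is pushed in. Releasing now.

Request:
{"method": "arm_command", "body": {"series": [0, 0, 0, 0, 0, 0, 0.5, 0, 0, 0, 0, 0, 0, 0.5, 0, 0, 0, 0, 0, 0, 0.5, 0, 0, 0, 0, 0, 0, 0.5, 0, 0, -1, 0, 0, 0, 0.5, 0, 0, -3, 0, 0, 0, 0.5, 0, 0, -6, 0, 0, 0, 0.5, 0, 0, -9, 0, 0, 0, 0.5, 0, 0, -12, 0, 0, 0, 0.5, 0, 0, -12, 0, 0, 0, 0.5]}}

```text
time: 6.28
eef_pos: [0.4897, -0.1757, 0.2366]
tcp_rot: [0.72, 0.694, 0.002, 0.007]
contact_force: [1.1, -1.0, 0.3]
opening: 0.503
finger_force: 0.0
```

```bash
python3 - <<'E'
from plant import telemetry,vision
import cv2,numpy as np
s=telemetry.get_state();print(s["time"],s["eef_pos"],s["contact_force"])
c=vision.read_camera("side")["color"][110:260,270:470]
w=vision.read_camera("wrist")["color"]
cv2.imwrite("pics/s3.png",np.vstack([cv2.resize(c,(400,300),interpolation=cv2.INTER_CUBIC),cv2.resize(w,(400,250))]))
E
```

```text
6.2833 [ 0.48970671 -0.17574055  0.23658604] [ 1.12073279 -0.95273043  0.33543907]
```

View pics/s3.png

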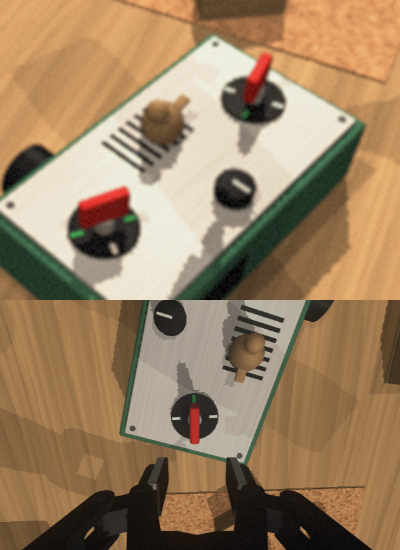

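The wing is along the green marks and the bird, knob and other stud are unmoved. I'll check that its height is the locked one (7 mm lower) from the red silhouette.

```bash
python3 - <<'E'
from plant import vision
import pickle,cv2,numpy as np
from h import *
def box(yaw,dz):
    a=np.radians(yaw);e=np.array([np.cos(a),np.sin(a)]);n=np.array([-e[1],e[0]])
    return [[*(np.array([.4865,-.1735])+i*.023*e+j*.006*n),z+dz] for i in(-1,1) for j in(-1,1) for z in(.12,.15)]
def mask(c):
    b,g,r=[c["color"][...,i].astype(int) for i in range(3)]
    m=((r>65)&(g<r*.4)&(b<r*.4)).astype(np.uint8);m[:130]=0;m[168:]=0;m[:,:375]=0;m[:,425:]=0
    return m
def ren(c,yaw,dz,o):
    h=cv2.convexHull((topix(c,box(yaw,dz))+o).astype(np.float32));m=np.zeros((400,640),np.uint8)
    cv2.fillConvexPoly(m,(h*16).round().astype(int),1,shift=4);return m
iou=lambda a,b:(a&b).sum()/(a|b).sum()
c0=pickle.load(open("c.pkl","rb"))["side"];c1=vision.read_camera("side");m0,m1=mask(c0),mask(c1)
o=max(((iou(m0,ren(c0,0,0,np.array([x,y]))),x,y) for x in np.arange(-4,4.1,.5) for y in np.arange(-4,4.1,.5)));print(o)
r=sorted(((iou(m1,ren(c1,y,z/1000,np.array(o[1:]))),y,z) for y in range(-102,-77,2) for z in range(-18,4)),reverse=True);print(r[:4])
E
```

```text
(np.float64(0.6564705882352941), np.float64(1.5), np.float64(2.5))
[(np.float64(0.5323741007194245), -96, -2), (np.float64(0.5287769784172662), -96, -4), (np.float64(0.5270758122743683), -94, -4), (np.float64(0.5270758122743683), -94, -5)]
```

```bash
python3 - <<'E'
from plant import vision
import pickle,cv2,numpy as np
from h import *
c0=pickle.load(open("c.pkl","rb"))["side"];c1=vision.read_camera("side")
pickle.dump(c1,open("c1.pkl","wb"))
f=lambda c:cv2.resize(c["color"][120:180,370:430],(400,400),interpolation=cv2.INTER_CUBIC)
g=np.hstack([f(c0),f(c1)])
for k in range(0,400,50): cv2.line(g,(0,k),(800,k),(255,255,0),1)
cv2.imwrite("pics/h.png",g)
for yaw in (0,-92):
  a=np.radians(yaw);e=np.array([np.cos(a),np.sin(a)])*.023
  for z in(.15,.143):
    p=[[.4865,-.1735,z]]+[[.4865+s*e[0],-.1735+s*e[1],zz] for s in(1,-1) for zz in (z,z-.03)]
    q=((topix(c0,p)-[370,120]+.5)*400/60).round();print(yaw,z,q.tolist())
E
```

```text
0 0.15 [[207.0, 127.0], [131.0, 104.0], [117.0, 179.0], [285.0, 152.0], [266.0, 227.0]]
0 0.143 [[203.0, 145.0], [128.0, 122.0], [114.0, 196.0], [280.0, 170.0], [261.0, 244.0]]
-92 0.15 [[207.0, 127.0], [235.0, 80.0], [218.0, 155.0], [178.0, 177.0], [163.0, 252.0]]
-92 0.143 [[203.0, 145.0], [231.0, 98.0], [215.0, 173.0], [175.0, 195.0], [159.0, 269.0]]
```

View pics/h.png

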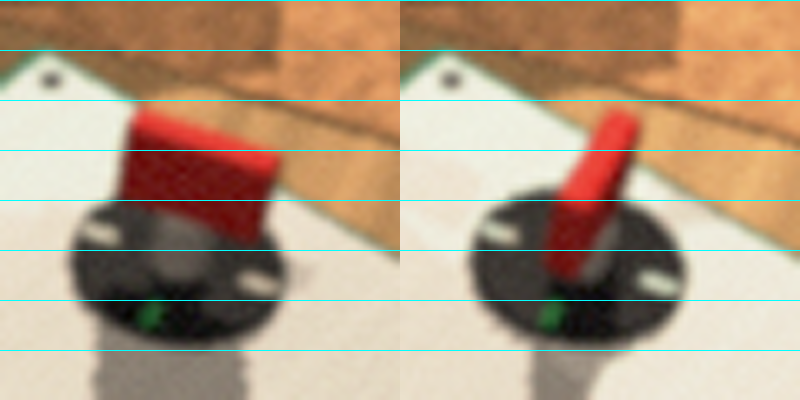

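Before, the wing's top centre was at crop row 135. Now it is at about 157, a drop of roughly 7–8 mm (18 px expected for 7 mm), and the wing stays along the green marks, so the stud is locked. The gripper is clear.

```bash
python3 -c "
from plant import ctrl;print(ctrl.sign_off())"
```

```text
the job is handed in; nothing more can be done
None
```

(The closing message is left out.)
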